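# Push the seat post collar through the sprung flap of the parts tray

### The job

Put the seat post collar away in the wooden parts tray: swing the tray's self-closing flap inward with one finger and, while that finger keeps it open, push the collar along the deck with the other finger until it drops into the tray; then come away so that the flap shuts. Only push the collar, never pinch it or lift it off the deck, don't let the collar shove against the flap, and leave the glass dish, the lever cover and the pedal wrench where they are.

Things in the scene. Friction and masses are not known exactly. Their poses are not given: they have to be found in the camera images.
- bin: Fixed wooden parts tray, 354 x 150 mm, on the shelf, open on top. Origin: on the shelf surface under the middle of the doorway. x axis = the way in (roughly to the robot's left), y = left when looking in, z up. Flat solid deck at x = -180 to 4 mm, y = -75 to 75 mm, top at z = 50 mm, with edge strips 6 mm wide and 6 mm high along both sides. Behind the deck lies the sunken tray.
- doorway (a point): Middle of the doorway at deck height (x = 0, y = 0, z = 50 mm of the tray). Two posts, 16 mm thick along x and up to 102 mm above the shelf, leave a clear width of 122 mm. Nothing spans it from above.
- tray_floor (a point): Centre of the sunken tray's floor, 5 mm above the shelf, 45 mm below the deck. The tray inside runs from x = 4 to 160 mm and y = -65 to 65 mm, with walls 10 mm thick up to 100 mm above the shelf and no roof.
- flap (a joint): Angle of the aluminium flap in the doorway, rad: 0 = shut (plane x = 0), 1.5 = swung inward to its stop. Upright plate 4 mm thick, from 52 to 92 mm above the shelf, on a vertical hinge at x = 0, y = +58 mm of the tray (left, looking in). Swings only inward, above anything lying in the tray. A damped spring shuts it within about a second: 0.10 Nm when shut, 0.17 Nm when open.
- flap_edge (a point): Middle of the flap's free upright edge, 113 mm from the hinge axis, 72 mm above the shelf. About 1 N here starts the flap inward.
- collar: Aluminium seat post collar lying flat on the deck, 30 to 65 g: ring of 36 mm outside diameter, 30 mm bore, 14 mm high, with a small split ear that reaches to 24 mm from the ring's centre along its own +x. Origin: centre of the ring's underside. It starts 105 to 130 mm before the doorway, at most 15 mm off the deck's middle line, with the ear towards the flap (within about 35 degrees).
- dish: Small round glass dish, 72 mm across, 26 mm high, on the shelf beside the tray. Origin: centre of its underside. To be left alone.
- lever_cover: Orange plastic brake lever cover, 92 x 28 x 22 mm, lying on the shelf beside the tray. Origin: centre of its underside. To be left alone.
- pedal_wrench: Steel pedal wrench, 240 mm long, under 20 mm high, lying on the shelf beside the tray, on the robot's side. Origin: near the middle of its underside. To be left alone.

How it is judged:
By the outcome, as a careful person would: the job done as asked, in the order asked, and still so for the second after the job is handed in, with the robot touching nothing.
It also fails if it takes over 38 s, if anything falls off the work surface, if the arm or the gripper's body presses on something with over 40 N, if the wrist force passes 120 N, or if a joint passes its speed limit or range.

### The arm

A 7-joint arm with a two-finger parallel gripper is mounted at the origin on the work surface. World frame = base frame: x ahead of the robot, y to its left, z up, the work surface at z = 0. Lengths are in mm, angles in degrees, forces in N, time in s.
With the tool pointing down it reaches from about 425 to 825 mm from the base axis. Payload 3.6 kg.
Tool frame: the origin (TCP) lies midway between the tips of the shut fingers; the grasp point (between the pads) lies 19 mm behind it; x points along the fingers, y is the direction in which the jaws open and shut, and the axes are right-handed (so a half turn about x gives the same grasp; the last joint's range is limited). The gripper opens to 93 mm and grips with 3 to 60 N. Pads are 15 mm wide; open, the fingers measure 128 mm over their backs; the gripper's body (75 mm by 188 mm) begins 65 mm behind the grasp point.
Start: joints at [-68.784, 35.231, -0.722, 81.555, 0.464, 63.22, -2.315], TCP at [251.169, 599.48, 218.64] pointing down, gripper open.
Joint ranges: [-178.69, 178.69], [-17.37, 117.87], [-77.05, 75.6], [15.02, 138.74], [-78.02, 258.01], [0.78, 113.62], [-162.83, 162.83]. Speed limits (degrees/s): [159.86, 159.86, 180, 180, 180, 180, 180].

### API

Orientations are given as [roll, pitch, yaw] about the fixed x, y, z axes, in that order (R = Rz(yaw) Ry(pitch) Rx(roll)).
In Python, from workcell import * gives the robot as it stands. The module is installed in compiled form; this text tells all that it offers.
- The arm moves only by the tool apply_moves, never from a script. Its arguments are lists of equal length, an entry for each row: "linear": the shift along the world's x, y, z in cm, a list of three; "twist": the turn, a rotation vector about the world's x, y, z in rad, a list of three. A call has 1 to 20 rows; each row shifts and turns the commanded pose from where the row before left it; what a row does not reach is not made up. A row lasts 1/8 s, in which the tool goes at most 62.5 mm and 10.7 degrees, less where a joint would pass 70% of its speed; a pose out of reach is approached as far as the arm can. A call is refused whole if a number of a shift passes 6.25 or a number of a turn 0.188, either way. A call with a gripper value outside its range is refused whole. "fingers" is the opening, from 0 (shut) to 1 (fully open), set as the call begins (left out, the last holds). The fingers move at their own pace and stop on an object; the grip force is fixed at half the most. Time passes only in rows, so rows that do not move let the fingers close. It gives the time, the measured TCP pose, the force and the opening at its end, in the units of the state.
- state(): the state, without advancing time (a new reading comes with each control period).
- snapshot(name): name is "scene" or "top" or "wrist"; returns a dict with "image" (480x640x3 uint8, blue, green, red), "camera_matrix" (3x3 intrinsics, pixels), "R" (3x3) and "t" (3): a world point X has camera coordinates R X + t. Camera axes: x right, y down, z forward; pixel columns grow to the right and rows downward; lengths in mm; the calibration is good to about 2 mm. A picture is of the moment at which its call begins. There is no depth.
- sign_off(): hands the job in, once; it reports no verdict.
The state is a dict: "time": time; "q": joint angles; "qvel": joint speeds; "tau": joint torques, N m; "position": TCP position; "ee_rot": TCP orientation; "force": force on the tool from outside, world axes, zero at the start; "wrist_torque": the same for the moment, N m; "width": opening from 0.0 (shut) to 1.0 (fully open).
Only numpy, scipy, OpenCV 4.12 (cv2) and the standard library are available. Lean on these libraries where they do the work, as an engineer would, in place of code of your own. Each camera call takes 0.05 s, during which the arm holds its last target.

## Working session

There is one attempt and no reset: what is moved stays moved. The work goes in short steps, Python scripts to look and compute and a tool call to move; the robot and the scene stay as the last step left them, time stands still between calls to the robot, and variables do not carry over. Pictures are saved under pics/ and viewed, and the job is handed in when it is done.

Besides the shell and the picture viewer there is one more tool, called after "Emit:" as name(argument=value, ...), one argument or row to a line, values as JSON. apply_moves: Moves the arm, as the interface text tells. Its arguments: {"type":"object","properties":{"linear":{"type":"array","items":{"type":"array","items":{"type":"number"}}},"twist":{"type":"array","items":{"type":"array","items":{"type":"number"}}},"fingers":{"type":"number"}},"required":["linear","twist"]}

```bash
mkdir -p pics
python3 - <<'E'
from workcell import *
import cv2,pickle
s=state();print({k:s[k] for k in('time','position','ee_rot','force','width')})
for n in('scene','top','wrist'):
    d=snapshot(n);cv2.imwrite(f'pics/{n}0.png',d['image']);pickle.dump(d,open(f'{n}0.pkl','wb'))
    print(n,d['camera_matrix'].tolist(),(-d['R'].T@d['t']).round().tolist())
E
```

```text
{'time': 0.0, 'position': array([250.91207596, 598.773569  , 217.49441298]), 'ee_rot': array([ -89.06634473,   89.85647675, -111.79848457]), 'force': array([-0.55373292,  0.35967615,  0.08044312]), 'width': 0.9982187577441616}
scene [[466.1053171995881, 0.0, 317.79181479263633], [0.0, 466.1053171995881, 239.90797449164072], [0.0, 0.0, 1.0]] [957.0, 5.0, 620.0]
top [[487.2034756442286, 0.0, 329.9056619071737], [0.0, 487.2034756442286, 231.13986871608952], [0.0, 0.0, 1.0]] [513.0, -8.0, 708.0]
wrist [[369.1147405048377, 0.0, 320.44849329576397], [0.0, 369.1147405048377, 234.9909145127524], [0.0, 0.0, 1.0]] [174.0, 633.0, 384.0]
```

View pics/scene0.png

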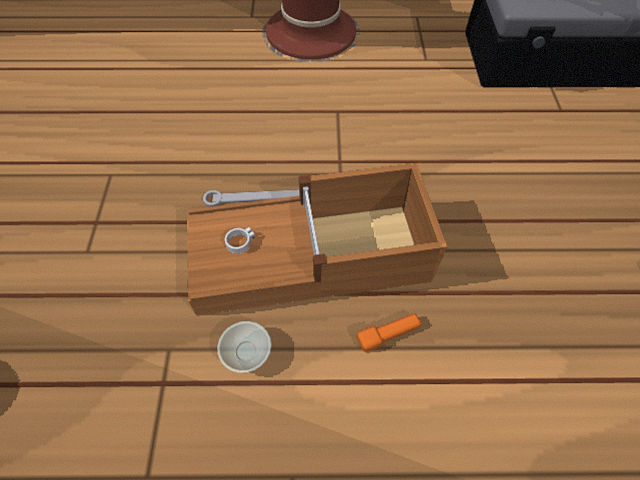

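View pics/top0.png

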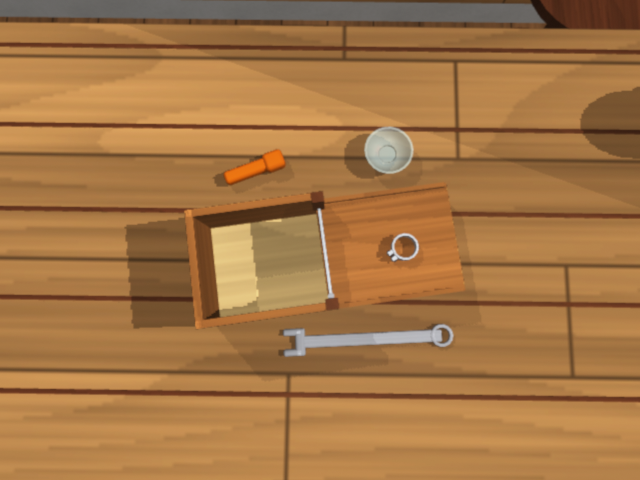

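View pics/wrist0.png

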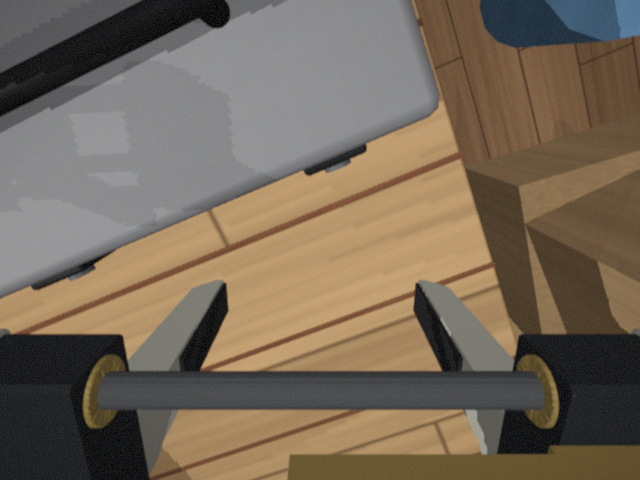

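The tray's way in runs along about +y world, and the hinge is on the robot's side. Next I measure the tray and collar.

```bash
cat > h.py <<'E'
import numpy as np,cv2,pickle
def ray(d,u,v,z):
    K,R,t=d['camera_matrix'],d['R'],d['t']
    c=-R.T@t; r=R.T@np.linalg.solve(K,[u,v,1.]); return c+r*(z-c[2])/r[2]
def proj(d,X):
    p=d['camera_matrix']@(d['R']@np.asarray(X,float)+d['t']); return p[:2]/p[2]
E
python3 - <<'E'
from h import *
d=pickle.load(open('top0.pkl','rb'));im=d['image']
cv2.imwrite('pics/topz.png',cv2.resize(im[175:345,175:475],None,fx=2.6,fy=2.6,interpolation=cv2.INTER_CUBIC))
d=pickle.load(open('scene0.pkl','rb'));im=d['image']
cv2.imwrite('pics/scenez.png',cv2.resize(im[155:325,175:455],None,fx=2.8,fy=2.8,interpolation=cv2.INTER_CUBIC))
E
```

```text
(no output)
```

View pics/topz.png

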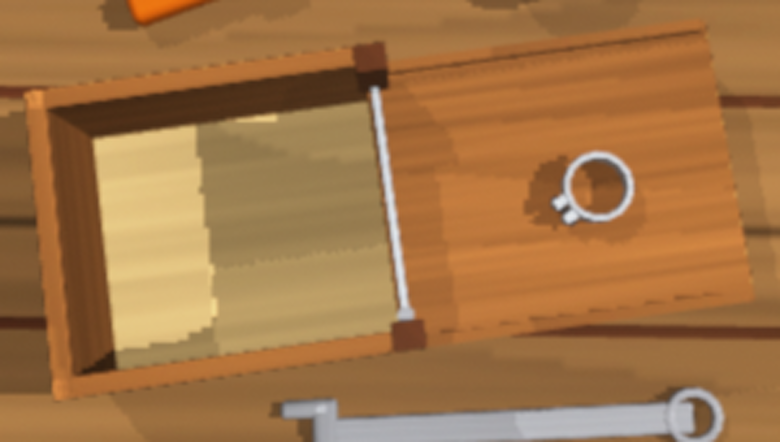

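View pics/scenez.png

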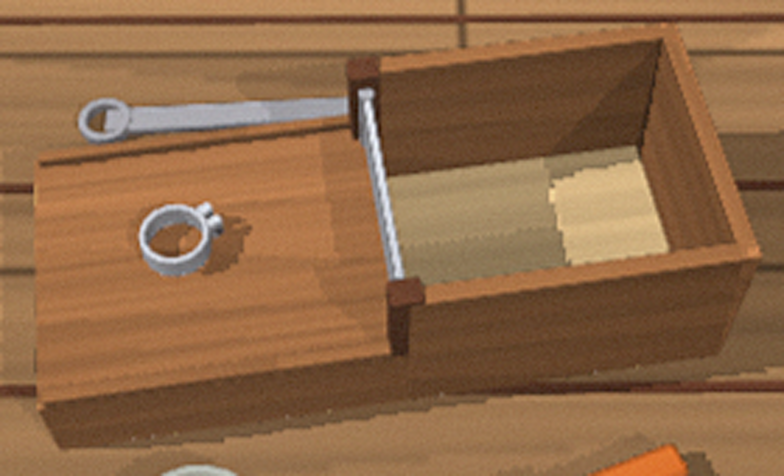

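Run:
```python
from h import *
d=pickle.load(open('top0.pkl','rb'));s=pickle.load(open('scene0.pkl','rb'))
T=lambda u,v,z:ray(d,u/2.6+175-.3,v/2.6+175-.3,z)
S=lambda u,v,z:ray(s,u/2.8+175-.3,v/2.8+155-.3,z)
P={'wall_y-':((27,92),100),'wall_y+':((56,399),100),'deck_y-':((706,21),56),'deck_y+':((752,298),56),'post-':((370,43),102),'flap-':((375,88),92),'flap+':((406,318),92),'ring':((599,187),64)}
for k,(a,z) in P.items(): print('top',k,T(*a,z).round(1))
Q={'deck_y-':((40,404),56),'deck_y+':((38,160),56),'wall_y-':((757,253),100),'wall_y+':((675,27),100),'flap-':((398,278),92),'flap+':((366,92),92),'ring':((176,234),64)}
for k,(a,z) in Q.items(): print('scene',k,S(*a,z).round(1))
# fit tray pose (x,y,yaw) to both
import scipy.optimize as so
loc={'wall_y-':(170,-75),'wall_y+':(170,75),'deck_y-':(-180,-75),'deck_y+':(-180,75)}
def fit(src,A):
    ks=list(loc);W=np.array([src(*A[k][0],A[k][1])[:2] for k in ks]);L=np.array([loc[k] for k in ks])
    f=lambda p:((L@np.array([[np.cos(p[2]),np.sin(p[2])],[-np.sin(p[2]),np.cos(p[2])]])+p[:2])-W).ravel()
    r=so.least_squares(f,[500,0,1.5]);print(r.x,np.degrees(r.x[2]),r.fun.round(1));return r.x
for src,A in((T,P),(S,Q)):
    p=fit(src,A);c,sn=np.cos(p[2]),np.sin(p[2])
    for k in('ring','flap-','flap+'):
        w=src(*A[k][0],A[k][1])[:2]-p[:2];print(k,'in tray',(w@np.array([[c,-sn],[sn,c]])).round(1))
from scipy.spatial.transform import Rotation as Ro
R=Ro.from_euler('xyz',[-89.066,89.856,-111.798],degrees=True).as_matrix();print(R.round(3))
```

```text
top wall_y- [630.9 179.5 100. ]
top wall_y+ [483.7 157.  100. ]
top deck_y- [ 682.6 -163.9   56. ]
top deck_y+ [ 537.4 -184.3   56. ]
top post- [657.3  12.  102. ]
top flap- [636.9   9.5  92. ]
top flap+ [524.1  -7.5  92. ]
top ring [ 592.4 -105.4   64. ]
scene deck_y- [ 683.8 -161.3   56. ]
scene deck_y+ [ 539.7 -182.6   56. ]
scene wall_y- [628.8 179.  100. ]
scene wall_y+ [486.5 157.8 100. ]
scene flap- [636.6   9.3  92. ]
scene flap+ [523.4  -6.4  92. ]
scene ring [ 592.8 -103.2   64. ]
[582.88950929   2.02735682   1.7224374 ] 98.68839342863531 [ 0.5  1.9 -0.6  1.7  1.6 -0.7 -1.4 -3. ]
ring in tray [-107.6    6.8]
flap- in tray [ -0.8 -54.5]
flap+ in tray [-0.5 59.6]
[583.90385678   3.15340475   1.72698313] 98.94884445755716 [ 2.8  3.8 -3.1  1.7  2.2 -1.7 -1.9 -3.7]
ring in tray [-106.5    7.8]
flap- in tray [ -2.1 -53.1]
flap+ in tray [-0.1 61.3]
[[-0.001  0.386  0.922]
 [-0.002  0.922 -0.386]
 [-1.    -0.003  0.   ]]
```

Emit:
apply_moves(
  linear=[
    [1.0, -2.0, 0],
    [1.94, -3.95, 0],
    [1.94, -3.95, 0],
    [1.94, -3.95, 0],
    [1.94, -3.95, 0],
    [1.94, -3.95, 0],
    [1.94, -3.95, 0],
    [1.94, -3.95, 0],
    [1.94, -3.95, 0],
    [1.94, -3.95, 0],
    [1.94, -3.95, 0],
    [1.94, -3.95, 0],
    [1.94, -3.95, 0],
    [1.94, -3.95, 0],
    [1.94, -3.95, 0],
    [1.94, -3.95, 0],
    [1.94, -3.95, 0],
    [1.94, -3.95, 0],
    [0, 0, 0],
  ],
  twist=[
    [0, 0, 0.02],
    [0, 0, 0.031],
    [0, 0, 0.031],
    [0, 0, 0.031],
    [0, 0, 0.031],
    [0, 0, 0.031],
    [0, 0, 0.031],
    [0, 0, 0.031],
    [0, 0, 0.031],
    [0, 0, 0.031],
    [0, 0, 0.031],
    [0, 0, 0.031],
    [0, 0, 0.031],
    [0, 0, 0.031],
    [0, 0, 0.031],
    [0, 0, 0.031],
    [0, 0, 0.031],
    [0, 0, 0.031],
    [0, 0, 0],
  ],
  fingers=0.85,
)

```text
time: 2.52
position: [591.2, -97.3, 217.8]
ee_rot: [-109.8, 89.8, -101.6]
force: [0.6, 0.3, 0.5]
width: 0.847
```

```bash
cat > look.py <<'E'
from workcell import *
from h import *
import sys
from scipy.spatial.transform import Rotation as Ro
n=sys.argv[1]
s=state();R=Ro.from_euler('xyz',s['ee_rot'],degrees=True).as_matrix()
O=np.array([583.4,2.5]);e=np.array([-.152,.988]);l=np.array([-.988,-.152])
p=s['position'];print('t',s['time'],'pos',p.round(1),'tray',(p[:2]-O)@e,(p[:2]-O)@l,'jaw yaw',np.degrees(np.arctan2(R[1,1],R[0,1])),'down',R[:,0].round(3),'F',s['force'].round(2),'w',round(s['width'],3))
for k in sys.argv[2:]:
    d=snapshot(k);cv2.imwrite(f'pics/{k}{n}.png',d['image']);pickle.dump(d,open(f'{k}{n}.pkl','wb'))
E
python3 look.py 1 wrist scene
```

```text
t 2.525 pos [591.2 -97.3 217.8] tray -99.79875027636386 7.441645872324562 jaw yaw 98.17753197620497 down [-0.001 -0.003 -1.   ] F [0.58 0.31 0.49] w 0.847
```

View pics/wrist1.png

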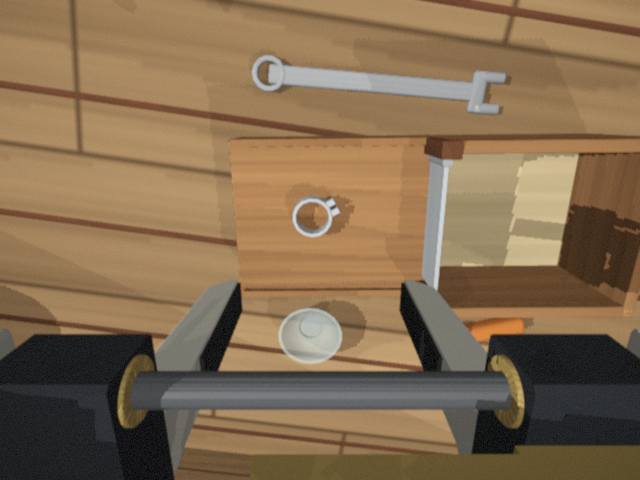

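View pics/scene1.png

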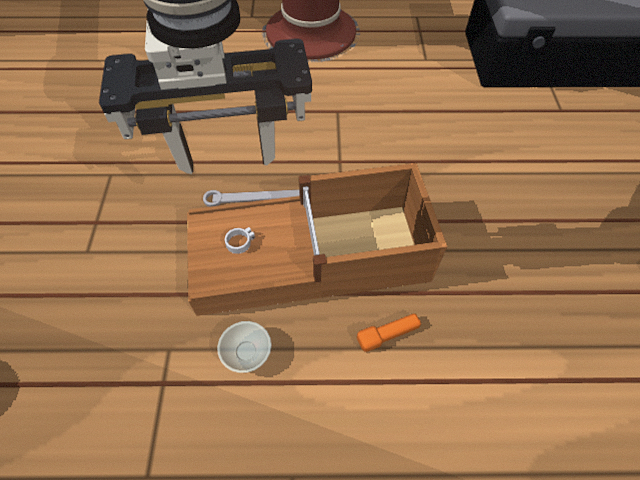

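The wrist view shows the collar at (313,217), with the ear toward the flap and the jaw axis along the tray. As a cross-check, I cast the wrist rays.

Run:
```python
from h import *
d=pickle.load(open('wrist1.pkl','rb'))
O=np.array([583.4,2.5]);e=np.array([-.152,.988]);l=np.array([-.988,-.152])
for n,u,v,z in(('ring',312.5,216.5,64),('ear',335,206,64),('deck+',231,139,56),('flap+',447,160,92)):
    w=ray(d,u,v,z);q=w[:2]-O;print(n,w.round(1),(q@e).round(1),(q@l).round(1))
s=pickle.load(open('scene1.pkl','rb'))
# tip projections predicted at TCP +-39.5 along jaw
for k in(-48,-39.5,39.5,48): print(k,proj(s,[591.2+k*-.15,-97.3+k*.988,217.8]).round(1))
```

```text
ring [ 592.6 -103.4   64. ] -106.1 7.0
ear [580.2 -85.   64. ] -85.9 16.4
deck+ [ 536.3 -182.2   56. ] -175.4 74.6
flap+ [525.2  -6.1  92. ] 0.3 58.8
-48 [181.8 168.8]
-39.5 [189.3 168. ]
39.5 [258.4 160. ]
48 [265.7 159.1]
```

Emit:
apply_moves(
  linear=[
    [0, 0, -2],
    [0, 0, -4],
    [0, 0, -4],
    [0, 0, -3],
    [0, 0, -1.5],
    [0, 0, -0.8],
    [0, 0, 0],
    [0, 0, 0],
  ],
  twist=[
    [0, 0, 0.01],
    [0, 0, 0],
    [0, 0, 0],
    [0, 0, 0],
    [0, 0, 0],
    [0, 0, 0],
    [0, 0, 0],
    [0, 0, 0],
  ],
)

```text
time: 3.62
position: [591.8, -92.0, 66.8]
ee_rot: [-16.7, 89.9, -7.5]
force: [-0.7, 0.0, 0.4]
width: 0.849
```

```bash
python3 look.py 2 scene top
```

```text
t 3.625 pos [591.8 -92.   66.8] tray -94.67780570911015 6.049516239448929 jaw yaw 99.18333914888244 down [ 0.002 -0.    -1.   ] F [-0.65  0.02  0.35] w 0.849
```

View pics/scene2.png

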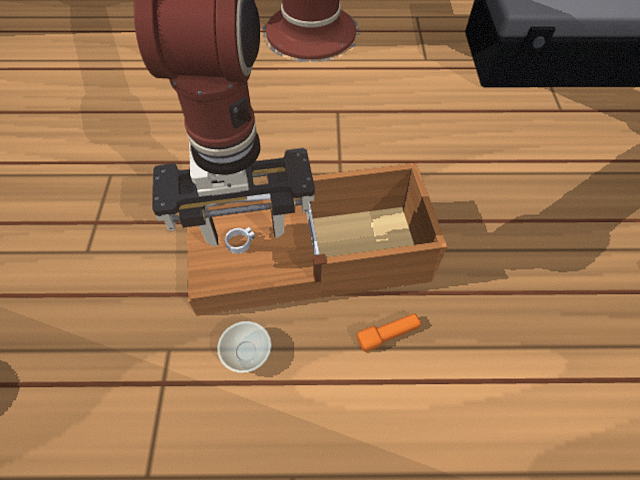

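Emit:
apply_moves(
  linear=[
    [-0.1, 0, -0.6],
    [0, 0, -0.4],
    [0, 0, 0],
  ],
  twist=[
    [0, 0, 0],
    [0, 0, 0],
    [0, 0, 0],
  ],
)

```text
time: 4.1
position: [589.5, -92.0, 55.1]
ee_rot: [168.1, 89.9, 177.2]
force: [-0.5, -0.2, 0.0]
width: 0.851
```

```bash
python3 look.py 3 scene wrist
python3 - <<'E'
import cv2
im=cv2.imread('pics/scene3.png');cv2.imwrite('pics/s3z.png',cv2.resize(im[140:310,150:370],None,fx=3,fy=3,interpolation=2))
E
```

```text
t 4.1 pos [589.5 -92.   55.1] tray -94.30414577504844 8.299755532702607 jaw yaw 99.18038725187999 down [-0.001  0.    -1.   ] F [-0.52 -0.16  0.05] w 0.851
```

View pics/s3z.png

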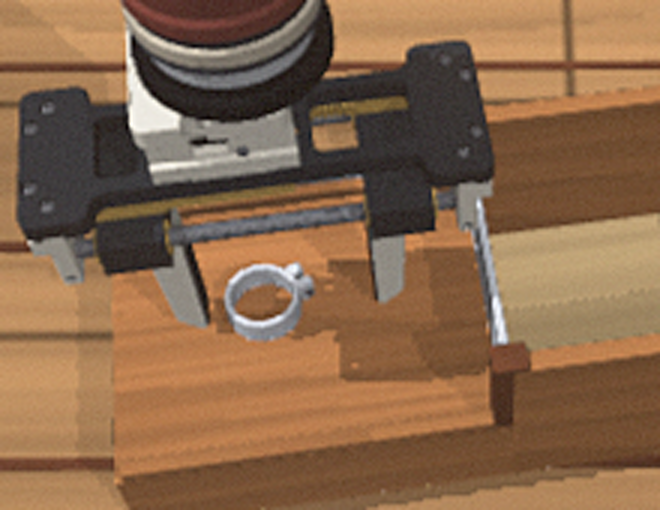

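View pics/wrist3.png

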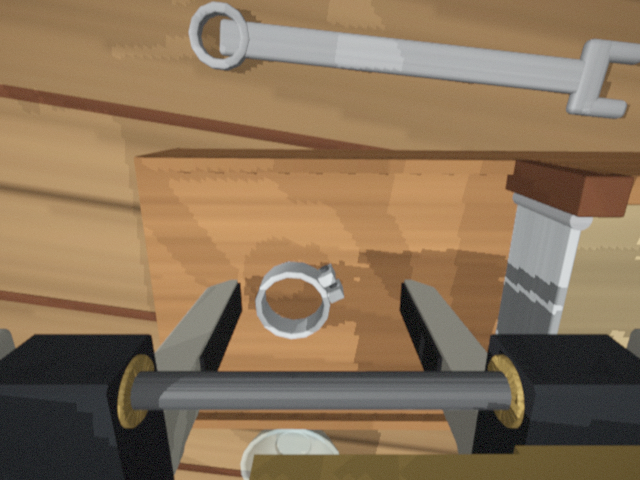

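Emit:
apply_moves(
  linear=[
    [-0.05, 0.3, 0],
    [-0.06, 0.4, 0],
    [-0.06, 0.4, 0],
    [-0.11, 0.7, 0],
    [-0.12, 0.8, 0],
    [-0.12, 0.8, 0],
    [-0.12, 0.8, 0],
    [-0.12, 0.8, 0],
    [-0.08, 0.5, 0],
    [0, 0, 0],
  ],
  twist=[
    [0, 0, 0],
    [0, 0, 0],
    [0, 0, 0],
    [0, 0, 0],
    [0, 0, 0],
    [0, 0, 0],
    [0, 0, 0],
    [0, 0, 0],
    [0, 0, 0],
    [0, 0, 0],
  ],
)

```text
time: 5.45
position: [581.5, -36.6, 55.6]
ee_rot: [72.0, 90.0, 81.2]
force: [0.1, -2.4, 0.1]
width: 0.847
```

```bash
python3 look.py 4 scene wrist
python3 - <<'E'
import cv2
im=cv2.imread('pics/scene4.png');cv2.imwrite('pics/s4z.png',cv2.resize(im[140:310,170:450],None,fx=2.8,fy=2.8,interpolation=2))
E
```

```text
t 5.45 pos [581.5 -36.6  55.6] tray -38.35932800300768 7.77294056163377 jaw yaw 99.19856058697425 down [ 0.  0. -1.] F [ 0.07 -2.42  0.13] w 0.847
```

View pics/s4z.png

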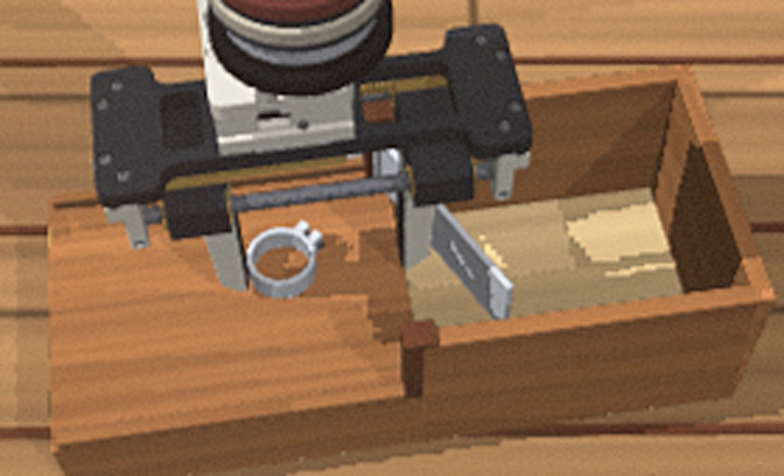

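View pics/wrist4.png

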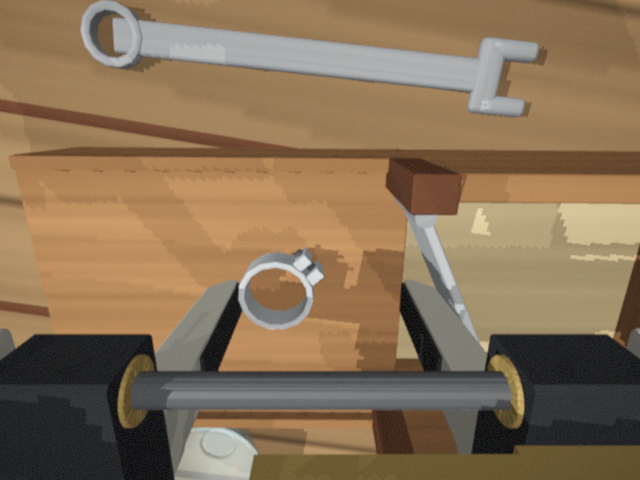

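Emit:
apply_moves(
  linear=[
    [0.05, -0.3, 0],
    [-0.3, -0.05, 0],
    [-0.06, 0.4, 0],
    [-0.06, 0.4, 0],
    [-0.12, 0.8, 0],
    [-0.12, 0.8, 0],
    [-0.12, 0.8, 0],
    [-0.12, 0.8, 0],
    [-0.08, 0.5, 0],
    [0, 0, 0],
  ],
  twist=[
    [0, 0, 0],
    [0, 0, 0],
    [0, 0, 0],
    [0, 0, 0],
    [0, 0, 0],
    [0, 0, 0],
    [0, 0, 0],
    [0, 0, 0],
    [0, 0, 0],
    [0, 0, 0],
  ],
)

```text
time: 6.8
position: [572.4, 6.5, 55.6]
ee_rot: [70.8, 89.9, 80.0]
force: [2.7, -0.3, -0.6]
width: 0.851
```

```bash
python3 look.py 5 scene wrist
python3 - <<'E'
import cv2
im=cv2.imread('pics/scene5.png');cv2.imwrite('pics/s5z.png',cv2.resize(im[140:310,170:450],None,fx=2.8,fy=2.8,interpolation=2))
E
```

```text
t 6.8 pos [572.4   6.5  55.6] tray 5.583142904808215 10.298496902238451 jaw yaw 99.25957391101872 down [ 0.     0.002 -1.   ] F [ 2.68 -0.33 -0.59] w 0.851
```

View pics/s5z.png

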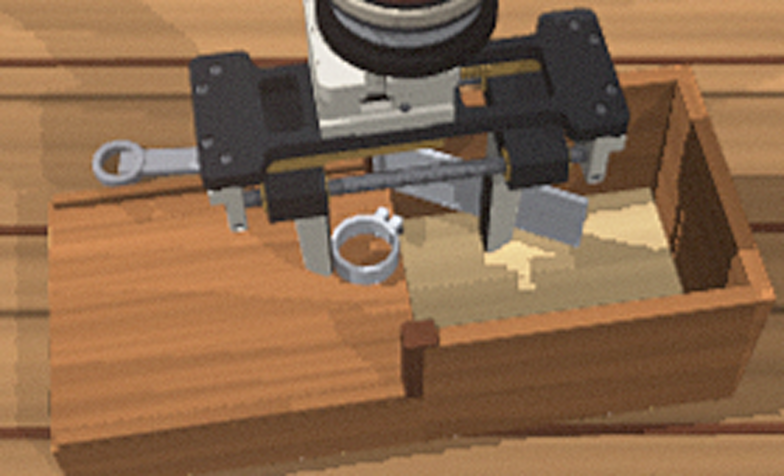

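View pics/wrist5.png

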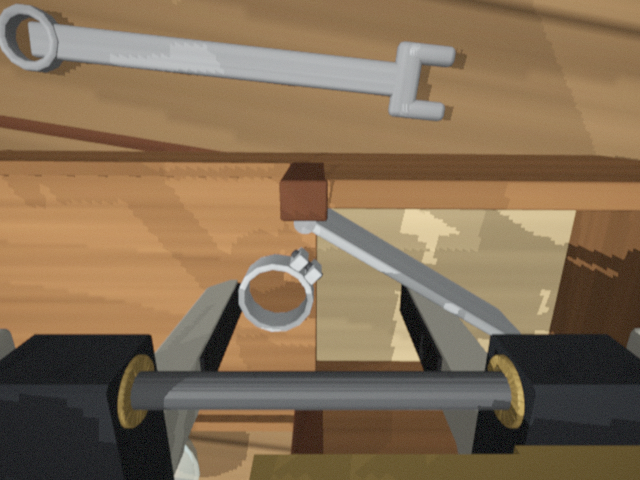

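Emit:
apply_moves(
  linear=[
    [-0.06, 0.4, 0],
    [-0.09, 0.6, 0],
    [-0.09, 0.6, 0],
    [-0.09, 0.6, 0],
    [-0.06, 0.4, 0],
    [0, 0, 0],
  ],
  twist=[
    [0, 0, 0],
    [0, 0, 0],
    [0, 0, 0],
    [0, 0, 0],
    [0, 0, 0],
    [0, 0, 0],
  ],
)

```text
time: 7.65
position: [568.3, 31.9, 55.6]
ee_rot: [84.5, 89.9, 93.7]
force: [1.8, 0.1, -1.4]
width: 0.85
```

```bash
python3 look.py 6 scene wrist
python3 - <<'E'
import cv2
im=cv2.imread('pics/scene6.png');cv2.imwrite('pics/s6z.png',cv2.resize(im[140:310,170:450],None,fx=2.8,fy=2.8,interpolation=2))
E
```

```text
t 7.65 pos [568.3  31.9  55.6] tray 31.38384591634057 10.482771809439768 jaw yaw 99.24293697815094 down [-0.     0.001 -1.   ] F [ 1.83  0.13 -1.37] w 0.85
```

View pics/s6z.png

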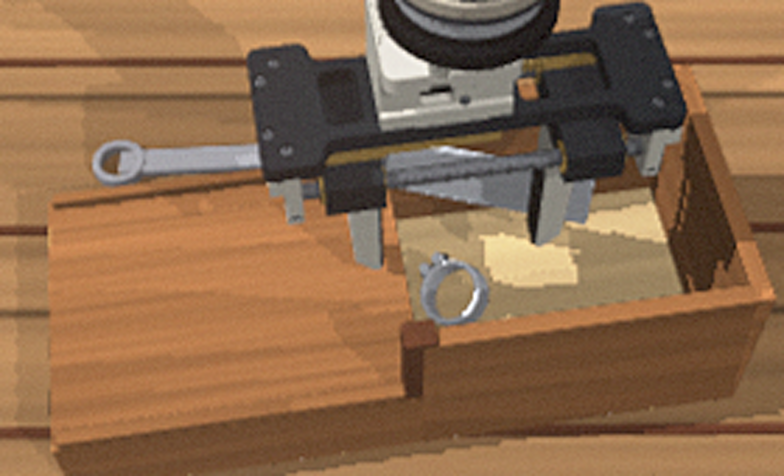

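View pics/wrist6.png

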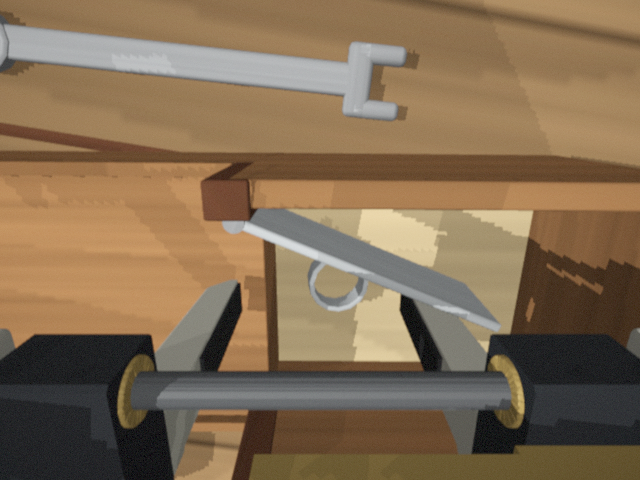

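The collar dropped off the deck's end with the flap held well open. I let it settle before retreating.

Emit:
apply_moves(
  linear=[
    [0, 0, 0],
    [0, 0, 0],
    [0, 0, 0],
    [0, 0, 0],
  ],
  twist=[
    [0, 0, 0],
    [0, 0, 0],
    [0, 0, 0],
    [0, 0, 0],
  ],
)

```text
time: 8.25
position: [568.5, 30.5, 55.7]
ee_rot: [20.4, 90.0, 29.6]
force: [2.6, 0.7, 0.3]
width: 0.85
```

```bash
python3 look.py 7 scene
python3 - <<'E'
import cv2
im=cv2.imread('pics/scene7.png');cv2.imwrite('pics/s7z.png',cv2.resize(im[140:310,170:450],None,fx=2.8,fy=2.8,interpolation=2))
E
```

```text
t 8.25 pos [568.5  30.5  55.7] tray 29.96833178518383 10.50208190459279 jaw yaw 99.17768441584222 down [ 0.  0. -1.] F [2.56 0.69 0.34] w 0.85
```

View pics/s7z.png

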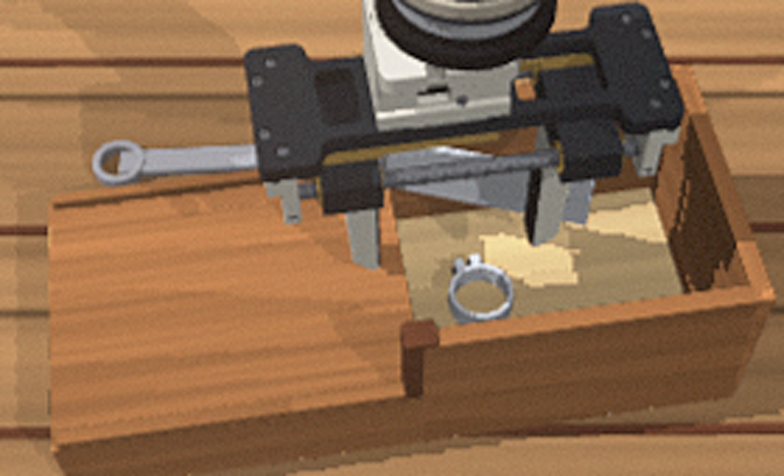

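The collar lies on the tray floor. I back off a little so the rear finger clears the doorway, then lift.

Emit:
apply_moves(
  linear=[
    [0.08, -0.5, 0],
    [0.12, -0.8, 0],
    [0.12, -0.8, 0],
    [0.06, -0.4, 0],
    [0, 0, 1.0],
    [0, 0, 3],
    [0, 0, 4],
    [0, 0, 4],
    [0, 0, 3],
    [0, 0, 1],
    [0, 0, 0],
    [0, 0, 0],
    [0, 0, 0],
    [0, 0, 0],
    [0, 0, 0],
    [0, 0, 0],
    [0, 0, 0],
  ],
  twist=[
    [0, 0, 0],
    [0, 0, 0],
    [0, 0, 0],
    [0, 0, 0],
    [0, 0, 0],
    [0, 0, 0],
    [0, 0, 0],
    [0, 0, 0],
    [0, 0, 0],
    [0, 0, 0],
    [0, 0, 0],
    [0, 0, 0],
    [0, 0, 0],
    [0, 0, 0],
    [0, 0, 0],
    [0, 0, 0],
    [0, 0, 0],
  ],
)

```text
time: 10.42
position: [572.2, 5.5, 215.7]
ee_rot: [-78.1, 90.0, -68.9]
force: [-0.5, -0.8, -0.3]
width: 0.845
```

```bash
python3 look.py 8 scene wrist
```

```text
t 10.425 pos [572.2   5.5 215.7] tray 4.667267007258597 10.626437870935483 jaw yaw 99.18283749932833 down [ 0. -0. -1.] F [-0.49 -0.83 -0.25] w 0.845
```

View pics/scene8.png

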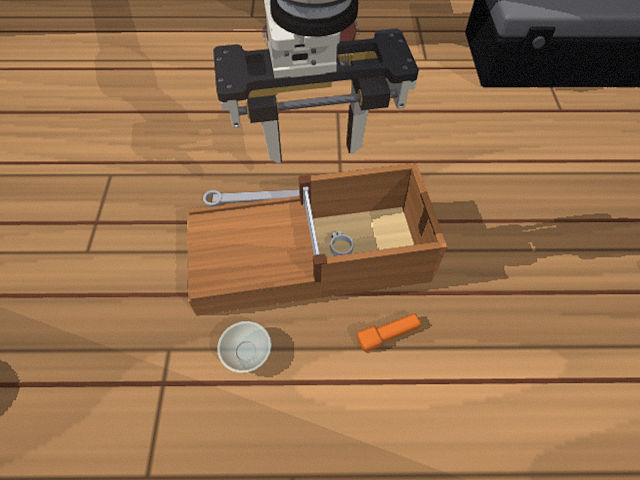

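View pics/wrist8.png

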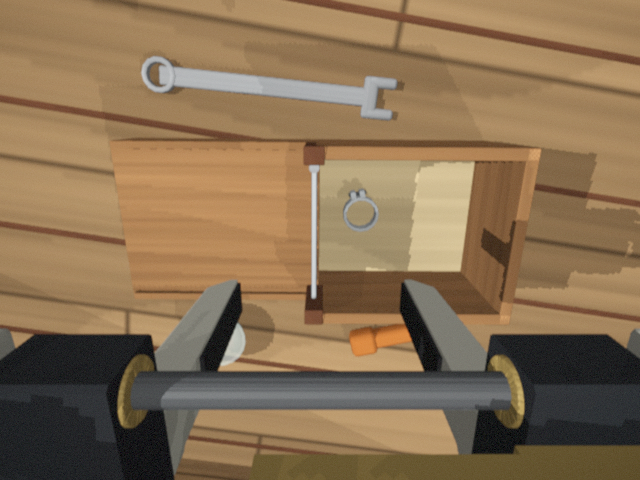

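The flap is shut, running straight between the posts from (315,165) to (313,297) in the wrist view. The collar lies flat on the tray floor at (361,212), and the dish, lever cover and wrench look unmoved. I compare them with the first picture by numbers, then hand in.

Run:
```python
from h import *
from workcell import *
a=cv2.imread('pics/scene0.png').astype(int);b=cv2.imread('pics/scene8.png').astype(int)
m=abs(a-b).max(2)
for n,(y0,y1,x0,x1) in dict(dish=(318,378,212,278),cover=(308,355,352,432),wrench=(186,210,198,302),flap=(180,258,298,322)).items():
    print(n,(m[y0:y1,x0:x1]>40).sum())
d=pickle.load(open('wrist8.pkl','rb'));w=ray(d,361,212,19);q=w[:2]-[583.4,2.5];print('collar tray',q@[-.152,.988],q@[-.988,-.152])
sign_off()
```

```text
dish 0
cover 0
wrench 0
flap 0
collar tray 46.99632606618638 3.659162615130698
the job is handed in; nothing more can be done
```

The collar is in the tray and the flap has shut behind it, after about 10.5 s of the 38 s allowed.

- **How it was done:** I set the jaws along the tray's way in, partly open, with the collar loose between them. The front finger swung the flap inward and held it. The rear finger pushed the collar along the deck until it dropped over the edge. I then backed off about 25 mm and lifted away.
- **Collar:** It lies on the tray floor about 47 mm past the doorway and 4 mm left of the middle line. The jaws never closed on it. In the pictures taken during the push it stayed clear of the flap.
- **Flap and other things:** A before-and-after picture comparison found no changed pixels around the flap, dish, lever cover or wrench.
- **Forces:** Every force reading I took was under about 3 N, and at hand-in the arm was clear of everything at about 216 mm height.

No final check failed or disagreed. The collar drifted about 4 mm to one side on the finger during the push, and one small sideways correction did not remove that. It stayed on the finger pad all the way in.

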